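# Gauge the lamp sleeves and sort them

## Robot

A 7-joint arm with a two-finger parallel gripper is mounted at the origin on the work surface. World frame = base frame: x ahead of the robot, y to its left, z up, the work surface at z = 0. Lengths are in m, angles in rad, forces in N, time in s.
With the tool pointing down it reaches from about 0.425 to 0.825 m from the base axis. Payload 3.6 kg.
Tool frame: the origin (TCP) lies midway between the tips of the shut fingers; the grasp point (between the pads) lies 19 mm behind it; z points along the fingers, x is the direction in which the jaws open and shut, and the axes are right-handed (so a half turn about z gives the same grasp; the last joint's range is limited). The gripper opens to 85 mm and grips with 20 to 120 N. Pads are 22 mm wide; open, the fingers measure 114 mm over their backs; the gripper's body (76 mm by 85 mm) begins 54 mm behind the grasp point. The pads swing forward as they close: fully open they stand 13 mm farther back than shut.
Start: joints at [1.3, 0.615, -0.013, 1.423, 0.008, 1.103, -0.04], TCP at [0.158, -0.631, 0.231] pointing down, gripper open.
Joint ranges: [-3.12, 3.12], [-0.3, 2.06], [-1.34, 1.32], [0.26, 2.42], [-1.36, 4.5], [0.01, 1.98], [-2.84, 2.84]. Speed limits (rad/s): [2.79, 2.79, 3.14, 3.14, 3.14, 3.14, 3.14].

## Interface

Orientations are given as a unit quaternion [w, x, y, z].
In Python, from rig import * gives the robot as it stands. Calls block until the motion is done:
- reach(position, orientation): joint-space move of the TCP to a pose.
- move_straight(position, rot=None, feed=0.15): straight line of the TCP; rot=None keeps the orientation; feed is the mean speed in m/s.
- move_joints(angles): joint-space move.
- gripper_to(opening, grasp_force=None): opening from 0.0 (shut) to 1.0 (fully open); grasp_force is the grip in N (None keeps the last); returns when the fingers have stopped.
- sleep(seconds).
- inverse_kinematics(position, orientation): joint angles nearest the present ones, or None.
- observe(): the state.
- grab_frame(name): name is "side" or "top"; returns a dict with "img" (384x512x3 uint8, red, green, blue), "depth" (384x512 float32, m along the optical axis (not along the pixel's ray), 0 where there is no reading), "fx", "fy", "cx", "cy" (pixels), "R" (3x3) and "t" (3): a world point X has camera coordinates R X + t. Camera axes: x right, y down, z forward; pixel columns grow to the right and rows downward; lengths in m; the calibration is good to about 2 mm. A picture is of the moment at which its call begins.
A pose or a line that the arm cannot do raises Unreachable and nothing moves.
- close_job(): hands the job in, once; it reports no verdict.
Trained networks look in a picture, given as the dict that the camera call returned (one of the last four; its "shot" number tells which), for a name from the list of things; names that differ only in an ending like _2 or _b are one class to them, and where a whole thing is asked for, a point or a joint stands for the part that bears it (a point fixed in the world has none). Each returns a list of dicts, best first, with "confidence" (0 to 1); they miss things now and then, are a little off and sometimes report something else, mostly with a low value. They report only what shows in the picture. A call takes as long as a camera call. They do not tell look-alikes from the thing itself.
- look_for(name, picture): "centre" ([x, y, z] in m, in world coordinates, good to about 4 mm: the middle of the surface that is visible of it).
- masks_of(name, picture): "region" (384x512 bool, what is visible of it).
- place_of(name, picture): "centre" ([x, y, z] in m, in world coordinates, good to about 4 mm: a listed point, or the origin of a listed thing).
The state is a dict: "t": time; "q": joint angles; "joint_vel": joint speeds; "joint_efforts": joint torques, N m; "tcp_pos": TCP position; "eef_rot": TCP orientation; "wrist_force": force on the tool from outside, world axes, zero at the start; "moment": the same for the moment, N m; "finger_gap": opening from 0.0 (shut) to 1.0 (fully open).
Only numpy, scipy, OpenCV 4.12 (cv2) and the standard library are available. Lean on these libraries where they do the work, as an engineer would, in place of code of your own. Each camera call takes 0.05 s, during which the arm holds its last target. There are 200 camera calls.

## Task

Try both brass lamp sleeves on the gauge pin, one at a time: slide the sleeve down over the pin and press it firmly, but without forcing it. If it pushes the sprung collar right down the sleeve is sound: take it off and stand it upright in the pale blue open box; if it stops hard on the pin with the collar still up, stand it upright on the brown plate. Put the first sleeve away before trying the second, and leave the jar, the bottle and the book where they are.

Things in the scene. Friction and masses are not known exactly. Their poses are not given: they have to be found in the camera images.
- sleeve_a: Brass oil-lamp sleeve, an upright tube 36 mm across, 85 mm tall; origin at the centre of its underside, z up its axis. Open below with a 30 mm bore, closed on top but for a 12 mm wick hole. Both sleeves look alike and start upright on the table; either may hide a ridge in its bore. Mass 0.16 to 0.26 kg.
- sleeve_b: Brass oil-lamp sleeve, an upright tube 36 mm across, 85 mm tall; origin at the centre of its underside, z up its axis. Open below with a 30 mm bore, closed on top but for a 12 mm wick hole. Both sleeves look alike and start upright on the table; either may hide a ridge in its bore. Mass 0.16 to 0.26 kg.
- gauge: Fixed gauge on the table: dark steel round foot 100 mm across and 25 mm high, with an upright steel pin 27 mm thick in its middle that tapers over its last 10 mm to a flat 16 mm tip, 95 mm above the table. Origin at the centre of the foot's underside, z up.
- pin_tip (a point): Centre of the gauge pin's flat tip, 95 mm above the table. A ridged sleeve stops dead on it with its underside 52 to 53 mm above the table, just above the raised collar; a sound one passes.
- collar (a joint): Sprung steel collar round the pin, 42 mm across, 8 mm thick, its top 50 mm above the table when up: 0 is up, 0.015 m is pressed right down. It starts to yield at about 4 N and is fully down at about 7 N; it springs back up when let go.
- box_in (a point): Centre of the inner floor (4 to 5 mm above the table) of the fixed pale blue open box for sound sleeves: 130 by 160 mm outside (x by y), 45 mm high, walls 4 mm.
- plate_in (a point): Centre of the flat floor, 7 mm above the table, of the fixed brown earthenware plate for faulty sleeves: flat floor about 115 mm across, rim 164 mm across and 18 mm high.
- jar: Bystander: glass jar with steel lid, 90 mm across, 150 mm tall, origin at the centre of its underside.
- bottle: Bystander: aluminium drinking bottle, 66 mm across, 190 mm tall, origin at the centre of its underside.
- book: Bystander: closed book lying flat, 100 by 150 mm, 30 mm thick, origin at the centre of its underside.
There are look-alikes about, which are no part of the job. Leave any purple or turquoise look-alike of the sleeve_b alone.

How it is judged:
By the outcome, as a careful person would: the job done as asked, in the order asked, and still so for the second after the job is handed in, with the robot touching nothing.
It also fails if it takes over 58 s, if anything falls off the work surface, if the arm or the gripper's body presses on something with over 40 N, if the wrist force passes 120 N, or if a joint passes its speed limit or range.

## Working session

There is one attempt and no reset: what is moved stays moved. The work goes in short steps, each a Python script; the robot and the scene stay as the last script left them, time stands still between calls to the robot, and variables do not carry over. Pictures are saved under pics/ and viewed, about 8 in all and at most 12, crops included, and the job is handed in when it is done.

```bash
mkdir -p pics; ls
python3 - <<'E'
from rig import *
import cv2,numpy as np
for n in ["top","side"]:
    p=grab_frame(n); cv2.imwrite(f"pics/{n}0.png",p["img"][:,:,::-1])
    for k in ["sleeve_a","gauge","pin_tip","box_in","plate_in","jar","bottle","book"]:
        try: print(n,k,[(np.round(d["centre"],3).tolist(),round(d["confidence"],2)) for d in place_of(k,p)][:5])
        except Exception as e: print(n,k,e)
s=observe();print(s["t"],s["tcp_pos"],s["eef_rot"],s["wrist_force"])
E
```

```text
pics
top sleeve_a [([0.386, -0.019, -0.002], 0.64), ([0.446, 0.104, -0.001], 0.55), ([0.48, -0.021, -0.001], 0.52), ([0.492, -0.096, -0.001], 0.51), ([0.422, -0.092, -0.001], 0.42)]
top gauge [([0.618, -0.032, 0.0], 0.61)]
top pin_tip [([0.619, -0.033, 0.093], 0.56)]
top box_in [([0.501, -0.307, 0.007], 0.67)]
top plate_in [([0.493, 0.286, 0.01], 0.82)]
top jar [([0.685, 0.385, 0.002], 0.59), ([0.42, -0.088, 0.0], 0.56)]
top bottle [([0.687, -0.405, 0.003], 0.78), ([0.444, 0.106, -0.0], 0.58)]
top book [([0.779, -0.03, 0.0], 0.75)]
side sleeve_a [([0.444, 0.105, 0.0], 0.77), ([0.481, -0.023, 0.003], 0.76), ([0.382, -0.017, 0.004], 0.75), ([0.493, -0.093, 0.002], 0.67), ([0.424, -0.09, -0.0], 0.59)]
side gauge []
side pin_tip [([0.619, -0.031, 0.094], 0.83)]
side box_in [([0.499, -0.307, 0.001], 0.89), ([0.781, -0.03, -0.003], 0.48), ([0.682, -0.404, -0.002], 0.4)]
side plate_in [([0.498, 0.282, 0.007], 0.92), ([0.619, -0.029, 0.095], 0.32)]
side jar [([0.682, 0.382, 0.003], 0.72)]
side bottle [([0.684, -0.405, 0.001], 0.82), ([0.682, 0.382, 0.001], 0.55)]
side book [([0.779, -0.027, -0.0], 0.88)]
0.9 [ 0.15756008 -0.63058334  0.23129335] [-3.85526099e-05  7.88164168e-01 -6.15465062e-01 -9.74926934e-06] [ 0.00955347 -0.06147162  0.2327753 ]
```

View pics/top0.png

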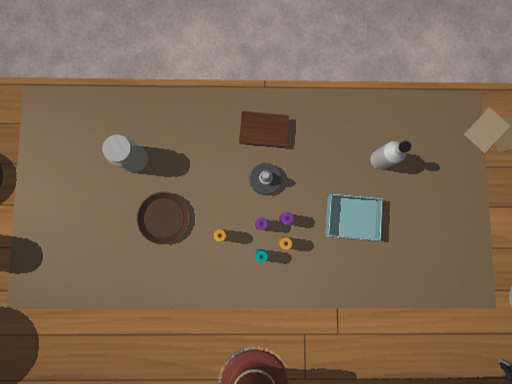

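View pics/side0.png

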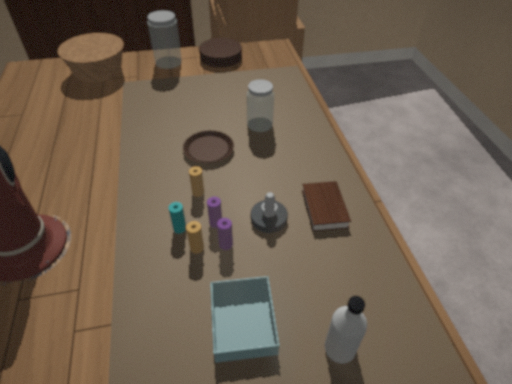

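Candidates for the brass sleeves in the top view: brass (219,236) and brass (285,244). The look-alikes are purple (261,224), purple (287,218) and turquoise (261,257). I choose the two brass ones, then check them in a crop and refine their positions using depth.

```bash
cat > h.py <<'E'
from rig import *
import cv2,numpy as np
def world(p):
    v,u=np.mgrid[:384,:512]; d=p["depth"]
    c=np.stack([(u-p["cx"])/p["fx"]*d,(v-p["cy"])/p["fy"]*d,d],-1)
    return (c-p["t"])@p["R"]          # R^T (c-t)
def proj(p,X):
    c=p["R"]@np.asarray(X)+p["t"]; return c[0]/c[2]*p["fx"]+p["cx"],c[1]/c[2]*p["fy"]+p["cy"]
def brass(p):
    h=cv2.cvtColor(p["img"],cv2.COLOR_RGB2HSV); return (h[...,0]>14)&(h[...,0]<28)&(h[...,1]>130)&(h[...,2]>70)
def near(p,xy,r=.03,zlo=.0,zhi=.3,m=None):
    W=world(p); k=(np.hypot(W[...,0]-xy[0],W[...,1]-xy[1])<r)&(W[...,2]>zlo)&(W[...,2]<zhi)&(p["depth"]>0)
    return W[k if m is None else k&m]
E
python3 - <<'E'
from h import *
T=grab_frame("top");S=grab_frame("side")
for n,p in (("top",T),("side",S)):
    b=brass(p)
    for nm,xy in (("A",(.444,.105)),("B",(.423,-.09))):
        w=near(p,xy,.035,.078,.095,b); print(n,nm,len(w),w.mean(0).round(4),(w.min(0)+w.max(0)).round(4)/2,np.ptp(w,0).round(3))
    for z0,z1 in ((.09,.1),(.06,.09),(.044,.056),(.018,.03)):
        w=near(p,(.619,-.032),.06,z0,z1); print(n,"pin",z0,len(w),w.mean(0).round(4),((w.min(0)+w.max(0))/2).round(4),np.ptp(w,0).round(3))
    print("cam",(-p["R"].T@p["t"]).round(3))
a=cv2.resize(T["img"][205:270,205:305],None,fx=5,fy=5,interpolation=cv2.INTER_CUBIC)
c=cv2.resize(S["img"][160:260,160:300],(500,357),interpolation=cv2.INTER_CUBIC)
cv2.imwrite("pics/crop1.png",np.hstack([cv2.resize(a,(400,260)),cv2.resize(c,(364,260))])[:,:,::-1])
for y in [0,np.pi/2]:
    pass
E
```

```text
top A 103 [0.4453 0.102  0.0859] [0.4459  0.10175 0.0861 ] [0.032 0.032 0.009]
top B 107 [ 0.4224 -0.0894  0.0861] [ 0.42185 -0.08915  0.0855 ] [0.034 0.032 0.009]
top pin 0.09 41 [ 0.6202 -0.0331  0.0948] [ 0.6207 -0.034   0.0948] [0.021 0.021 0.008]
top pin 0.06 34 [ 0.616  -0.0321  0.0822] [ 0.6197 -0.0328  0.0755] [0.025 0.024 0.029]
top pin 0.044 67 [ 0.6164 -0.0318  0.0507] [ 0.6208 -0.0332  0.0504] [0.041 0.04  0.009]
top pin 0.018 630 [ 0.6185 -0.0327  0.0258] [ 0.6202 -0.0344  0.0243] [0.095 0.097 0.011]
cam [0.466 0.018 1.107]<stdin>:6: RuntimeWarning: Mean of empty slice.
  ret = um.true_divide(
Traceback (most recent call last):
ValueError: zero-size array to reduction operation minimum which has no identity
```

```bash
cat >> h.py <<'E'
from scipy.spatial.transform import Rotation as Ro
def quat(yaw):   # tool down, jaw axis at yaw in the xy plane
    c,s=np.cos(yaw),np.sin(yaw)
    q=Ro.from_matrix(np.array([[c,s,0],[s,-c,0],[0,0,-1]])).as_quat(); return [q[3],q[0],q[1],q[2]]
E
python3 - <<'E'
from h import *
T=grab_frame("top");S=grab_frame("side")
h=cv2.cvtColor(S["img"],cv2.COLOR_RGB2HSV)
for nm,xy in (("A",(.445,.102)),("B",(.422,-.089))):
    w=near(S,xy,.035,.02,.1); print(nm,len(w),w[:,2].max().round(4)); w=w[w[:,2]>.082]
    print(len(w),w.mean(0).round(4),((w.min(0)+w.max(0))/2).round(4),np.ptp(w,0).round(3))
w=near(S,(.62,-.033),.03,.09,.1); print("pin",len(w),w.mean(0).round(4),((w.min(0)+w.max(0))/2).round(4))
a=cv2.resize(T["img"][205:270,205:305],(400,260),interpolation=cv2.INTER_CUBIC)
c=cv2.resize(S["img"][160:260,160:300],(364,260),interpolation=cv2.INTER_CUBIC)
cv2.imwrite("pics/crop1.png",np.hstack([a,c])[:,:,::-1])
q0=np.array(observe()["q"])
for yaw in (-np.pi/2,0,np.pi/2):
  for P in ([.4453,.1022,.041],[.4453,.1022,.2],[.4222,-.0892,.041],[.4222,-.0892,.2],[.62,-.033,.076],[.62,-.033,.18],[.5,-.272,.046],[.5,-.34,.15],[.495,.26,.05],[.495,.3,.15]):
    r=inverse_kinematics(P,quat(yaw)); print(round(yaw,2),P,None if r is None else np.round(r,2))
E
```

```text
A 304 0.0864
82 [0.4455 0.1007 0.0839] [0.4454 0.1008 0.0842] [0.035 0.038 0.004]
B 376 0.0872
120 [ 0.422  -0.0909  0.0842] [ 0.4227 -0.0906  0.0846] [0.033 0.034 0.005]
pin 34 [ 0.6198 -0.0357  0.0934] [ 0.6211 -0.0343  0.0936]
-1.57 [0.4453, 0.1022, 0.041] [-0.29  0.64  0.02  2.15 -0.03  0.35 -1.81]
-1.57 [0.4453, 0.1022, 0.2] [ 0.01  0.38 -0.39  1.99  0.2   0.8  -2.06]
-1.57 [0.4222, -0.0892, 0.041] [ 0.14  0.62  0.03  2.22 -0.06  0.3  -1.35]
-1.57 [0.4222, -0.0892, 0.2] [ 0.27  0.33 -0.15  2.06  0.07  0.76 -1.49]
-1.57 [0.62, -0.033, 0.076] [ 0.01  0.75  0.01  1.67 -0.01  0.73 -1.54]
-1.57 [0.62, -0.033, 0.18] [ 0.07  0.62 -0.09  1.58  0.07  0.95 -1.61]
-1.57 [0.5, -0.272, 0.046] [ 0.45  0.73  0.02  1.84 -0.03  0.57 -1.08]
-1.57 [0.5, -0.34, 0.15] [ 0.55  0.63  0.02  1.66 -0.02  0.85 -0.99]
-1.57 [0.495, 0.26, 0.05] [-0.52  0.71 -0.01  1.87  0.01  0.56 -2.11]
-1.57 [0.495, 0.3, 0.15] [-0.28  0.64 -0.49  1.72  0.37  0.87 -2.5 ]
0 [0.4453, 0.1022, 0.041] [-0.1   0.65 -0.26  2.15  0.42  0.39 -0.7 ]
0 [0.4453, 0.1022, 0.2] [ 0.38  0.51 -0.94  1.98  0.52  0.91 -0.84]
0 [0.4222, -0.08
[... 527 characters left out ...]
[0.4453, 0.1022, 0.041] [-0.03  0.66 -0.35  2.14  0.55  0.42  0.74]
1.57 [0.4453, 0.1022, 0.2] [ 0.53  0.66 -1.28  1.98  0.74  1.07  0.49]
1.57 [0.4222, -0.0892, 0.041] [ 0.46  0.66 -0.44  2.21  0.71  0.41  1.01]
1.57 [0.4222, -0.0892, 0.2] [ 0.78  0.44 -0.87  2.04  0.45  0.85  1.23]
1.57 [0.62, -0.033, 0.076] [ 0.44  0.86 -0.75  1.65  0.71  0.92  0.98]
1.57 [0.62, -0.033, 0.18] [ 0.47  0.74 -0.82  1.56  0.59  1.1   1.08]
1.57 [0.5, -0.272, 0.046] [ 0.84  0.81 -0.62  1.83  0.69  0.73  1.4 ]
1.57 [0.5, -0.34, 0.15] [ 0.98  0.73 -0.73  1.64  0.56  0.99  1.63]
1.57 [0.495, 0.26, 0.05] [-0.25  0.75 -0.43  1.86  0.5   0.64  0.59]
1.57 [0.495, 0.3, 0.15] [-0.04  0.77 -0.93  1.72  0.7   1.03  0.34]
```

View pics/crop1.png

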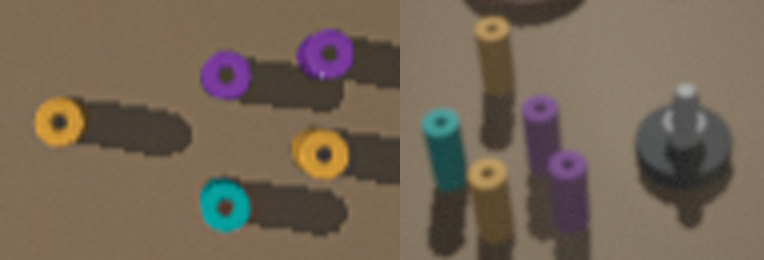

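The crop shows two plain brass sleeves, at top pixels (219,236) and (285,244). The purple and turquoise ones stand apart from them. I'm taking A, the isolated one, first.

```bash
cat >> h.py <<'E'
Q=quat(-np.pi/2); PIN=np.array([.620,-.0338])
def st(tag):
    s=observe(); print(tag,"t%.1f"%s["t"],"tcp",np.round(s["tcp_pos"],4),"F",np.round(s["wrist_force"],1),"M",np.round(s["moment"],2),"gap %.3f"%s["finger_gap"]); return s
def pick(xy):
    reach([*xy,.20],Q); gripper_to(.8); move_straight([*xy,.041],feed=.15); st("down")
    gripper_to(0,60); st("grip"); move_straight([*xy,.19],feed=.15); st("lift")
E
python3 - <<'E'
from h import *
st("0")
pick((.4454,.1014))
reach([*PIN,.165],Q); st("above pin")
S=grab_frame("side");T=grab_frame("top")
c=cv2.resize(S["img"][100:260,180:340],(480,480),interpolation=cv2.INTER_CUBIC)
cv2.imwrite("pics/hold1.png",c[:,:,::-1])
for z in (.09,.12,.15,.18): print(z,np.round(proj(S,[*PIN,z]),1))
E
```

```text
0 t1.1 tcp [ 0.1576 -0.6306  0.2313] F [-0.  -0.3  0. ] M [ 0.07 -0.06  0.05] gap 0.999
down t5.4 tcp [0.4459 0.1016 0.0416] F [ 0.1  0.  -0.2] M [-0.04 -0.01  0.03] gap 0.798
grip t5.8 tcp [0.4459 0.1015 0.0418] F [-0.3 -0.3  6.2] M [-0.07  0.13 -0.01] gap 0.416
lift t6.9 tcp [0.4446 0.1011 0.1891] F [ 1.1 -0.1 -1.9] M [-0.02 -0.02  0.02] gap 0.410
above pin t7.8 tcp [ 0.6187 -0.0314  0.1645] F [ 0.3  1.2 -1.9] M [ 0.09 -0.06  0.01] gap 0.408
0.09 [269.9 195.2]
0.12 [270.2 186.9]
0.15 [270.6 178.2]
0.18 [271.1 169.2]
```

View pics/hold1.png

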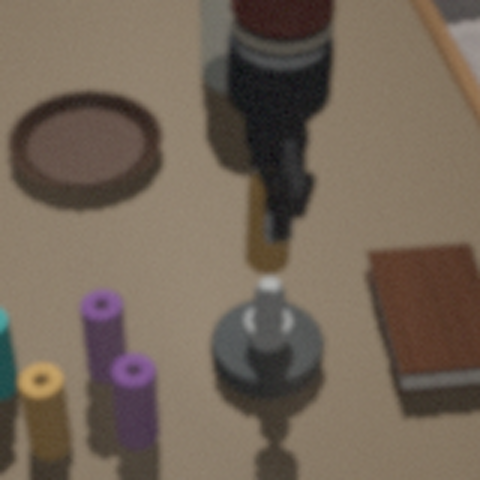

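Sleeve A is held upright. Its bottom centre is at about px (269,190) and the pin tip at (269.6,195), so they line up to within about 1 mm. Next I let it settle and go down in steps, watching the force.

Run:
```python
from h import *
sleep(.3); s=st("settled")
S=grab_frame("side"); h=cv2.cvtColor(S["img"],cv2.COLOR_RGB2HSV)
def mid(r,m): 
    c=np.flatnonzero(m[r,255:285])+255; return (r,c.min(),c.max()) if len(c) else (r,)
b=(h[...,0]>12)&(h[...,0]<28)&(h[...,1]>110)
print([mid(r,b) for r in range(178,191,2)])
d=S["img"][:,:,2].astype(int)
print("pin row",195,S["img"][195,258:284].mean(1).round().astype(int), S["img"][199,258:284].mean(1).round().astype(int))
e=PIN-np.array(s["tcp_pos"])[:2]; print("err",e)
for z in (.138,.131,.124,.117,.110):
    move_straight([*PIN,z],feed=.06); s=st(z); f=np.array(s["wrist_force"])
    if abs(f[2])>8 or np.hypot(f[0],f[1])>10: print("stop"); break
```

```text
settled t8.2 tcp [ 0.6198 -0.0332  0.1654] F [-0.5  1.  -2.3] M [-0.07 -0.01  0.01] gap 0.411
[(178, np.int64(264), np.int64(267)), (180, np.int64(264), np.int64(267)), (182, np.int64(264), np.int64(275)), (184, np.int64(264), np.int64(275)), (186, np.int64(264), np.int64(275)), (188, np.int64(265), np.int64(274)), (190,)]
pin row 195 [129 130 129 129 130 127 126 127 138 155 170 173 172 167 153 131 124 124
 127 128 124 127 126 126 126 125] [129 128 128 123 124 118 106  93  86  86  87  86  88  87  85  87  98 110
 119 124 124 126 126 125 126 126]
err [ 0.00022042 -0.00056875]
0.138 t8.9 tcp [ 0.62   -0.0338  0.1377] F [ 0.1 -0.8 -1.7] M [ 0.01  0.04 -0.07] gap 0.413
0.131 t9.2 tcp [ 0.6197 -0.0339  0.1306] F [-0.1 -0.9 -1.7] M [ 0.03  0.01 -0.  ] gap 0.409
0.124 t9.4 tcp [ 0.62   -0.0338  0.1236] F [ 0.2 -0.9 -1.3] M [-0.02 -0.11  0.03] gap 0.410
0.117 t9.7 tcp [ 0.62   -0.0338  0.1165] F [ 0.9  0.1 -2.1] M [-0.01 -0.2  -0.  ] gap 0.408
0.11 t9.9 tcp [ 0.62   -0.0338  0.1095] F [ 1.  -0.4 -2.3] M [-0.05 -0.24 -0.04] gap 0.411
```

```bash
cat >> h.py <<'E'
def press(z0,lim=11,zmin=.0745,step=.002):
    z=z0
    while z>zmin:
        z-=step; move_straight([*PIN,z],feed=.05); s=observe(); f=s["wrist_force"]
        print("z %.4f"%s["tcp_pos"][2],"F",np.round(f,1),"t%.1f"%s["t"])
        if f[2]>lim or np.hypot(f[0],f[1])>12: break
    sleep(.1); return st("pressed")
E
python3 - <<'E'
from h import *
press(.1085)
S=grab_frame("side")
c=cv2.resize(S["img"][140:240,210:330],(480,400),interpolation=cv2.INTER_CUBIC)
cv2.imwrite("pics/press1.png",c[:,:,::-1])
E
```

```text
z 0.1063 F [ 0.7 -0.3 -2.2] t10.2
z 0.1044 F [ 2.2 -0.7 -1.9] t10.4
z 0.1024 F [ 1.3 -0.4 -2.7] t10.7
z 0.1003 F [ 1.8 -0.2 -2.9] t10.9
z 0.0983 F [ 1.8  0.  -2. ] t11.2
z 0.0963 F [ 1.1  0.6 -2.1] t11.4
z 0.0944 F [ 0.8  0.  -1.3] t11.7
z 0.0943 F [-2.3  0.3  7.1] t11.9
z 0.0942 F [-5.3  0.6 16.6] t12.2
pressed t12.3 tcp [ 0.6201 -0.0338  0.0942] F [-5.2 -0.1 16. ] M [-0.07  1.1   0.01] gap 0.412
```

View pics/press1.png

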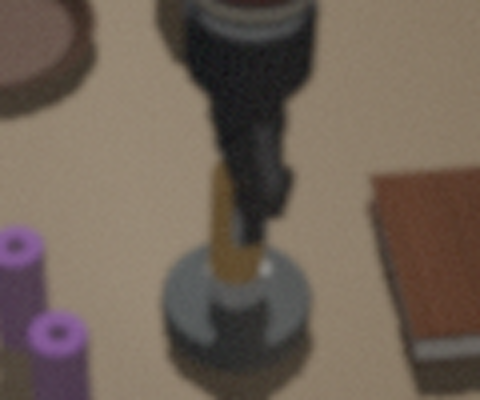

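It stopped hard with the underside at 52.5 mm under about 18 N, and the collar is still up (ring visible below the sleeve at crop (240,285)). A is ridged, so it goes on the plate.

```bash
cat >> h.py <<'E'
def put(xy,zfloor,zoff=.0417):
    z=observe()["tcp_pos"][2]
    move_straight([*PIN,.185],feed=.15); st("off")
    reach([*xy,.17],Q); z=zfloor+zoff+.004; move_straight([*xy,z],feed=.12); sleep(.15); f0=st("low")["wrist_force"][2]
    for i in range(7):
        z-=.001; move_straight([*xy,z],feed=.03)
        if observe()["wrist_force"][2]-f0>2.5: break
    st("touch"); gripper_to(.8); sleep(.1); st("open"); move_straight([*xy,.20],feed=.2)
E
python3 - <<'E'
from h import *
put((.514,.284),.007)
S=grab_frame("side");T=grab_frame("top")
c=cv2.resize(S["img"][90:260,160:300],(400,486),interpolation=cv2.INTER_CUBIC)
cv2.imwrite("pics/plate1.png",c[:,:,::-1]); st("end")
for p in (T,S): print([(np.round(d["centre"],3).tolist(),round(d["confidence"],2)) for d in place_of("sleeve_a",p)])
E
```

```text
off t13.1 tcp [ 0.6189 -0.034   0.1836] F [ 0.5  1.  -1.4] M [-0.02  0.01  0.01] gap 0.411
low t15.7 tcp [0.5145 0.2843 0.0536] F [-0.3  0.2 -0.7] M [-0.06  0.04  0.02] gap 0.410
touch t16.9 tcp [0.5143 0.2842 0.0489] F [-0.9 -0.8  5.1] M [-0.3   0.28 -0.01] gap 0.407
open t17.4 tcp [0.514  0.284  0.0476] F [ 0.  -0.2 -0.4] M [-0.01 -0.02 -0.1 ] gap 0.799
end t18.5 tcp [0.5131 0.2833 0.1983] F [ 0.8  0.3 -1. ] M [-0.01 -0.01 -0.  ] gap 0.800
[([0.424, -0.088, -0.001], 0.67), ([0.513, 0.287, 0.004], 0.59), ([0.382, -0.017, -0.004], 0.55), ([0.493, -0.096, -0.004], 0.52), ([0.478, -0.02, 0.001], 0.4)]
[([0.385, -0.017, 0.008], 0.85), ([0.512, 0.288, 0.006], 0.83), ([0.493, -0.095, 0.003], 0.72), ([0.426, -0.091, -0.001], 0.63), ([0.481, -0.017, -0.0], 0.61)]
```

View pics/plate1.png

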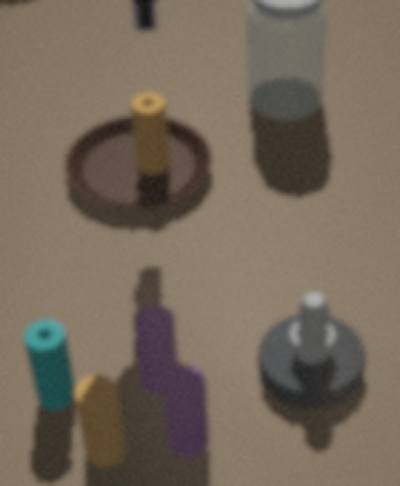

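A stands upright on the plate (crop (150,135)). The dark patches around B are only the arm's shadow. Now B.

Run:
```python
from h import *
pick((.4222,-.0898))
reach([*PIN,.165],Q); sleep(.3); st("above")
S=grab_frame("side"); h=cv2.cvtColor(S["img"],cv2.COLOR_RGB2HSV)
b=(h[...,0]>12)&(h[...,0]<28)&(h[...,1]>110)
for r in range(182,191,2):
    c=np.flatnonzero(b[r,255:285])+255; print(r,(c.min(),c.max()) if len(c) else None)
for z in (.138,.124,.1095):
    move_straight([*PIN,z],feed=.07); s=st(z); f=np.array(s["wrist_force"])
    if abs(f[2])>8 or np.hypot(f[0],f[1])>8: print("stop"); break
else: press(.1085)
S=grab_frame("side")
c=cv2.resize(S["img"][140:240,210:330],(480,400),interpolation=cv2.INTER_CUBIC)
cv2.imwrite("pics/press2.png",c[:,:,::-1])
```

```text
down t21.4 tcp [ 0.4227 -0.0898  0.0415] F [-0.4  0.4  0.1] M [-0.   -0.02  0.03] gap 0.804
grip t21.8 tcp [ 0.4226 -0.0898  0.0418] F [-0.3  1.   5. ] M [0.02 0.19 0.02] gap 0.416
lift t23.0 tcp [ 0.4214 -0.0898  0.1892] F [-0.4 -0.8 -2.8] M [ 0.02  0.04 -0.02] gap 0.416
above t24.1 tcp [ 0.6195 -0.0347  0.1657] F [-0.2 -0.1 -2. ] M [ 0.03 -0.04 -0.04] gap 0.415
182 (np.int64(264), np.int64(274))
184 (np.int64(264), np.int64(275))
186 (np.int64(264), np.int64(275))
188 (np.int64(265), np.int64(274))
190 (np.int64(267), np.int64(272))
0.138 t24.7 tcp [ 0.6198 -0.0337  0.1373] F [ 0.2 -0.5 -1.7] M [-0.02  0.    0.02] gap 0.415
0.124 t25.0 tcp [ 0.6197 -0.0337  0.1234] F [-0.3  0.4 -2.2] M [ 0.02 -0.02  0.01] gap 0.417
0.1095 t25.4 tcp [ 0.6197 -0.0338  0.1089] F [ 0.8 -0.5 -1.7] M [ 0.08 -0.07  0.03] gap 0.413
z 0.1064 F [ 0.2 -0.5 -2.1] t25.6
z 0.1044 F [-0.3 -0.6 -1.4] t25.9
z 0.1023 F [ 0.  -0.3 -1.1] t26.1
z 0.1003 F [-0.8 -0.  -1.3] t26.4
z 0.0983 F [-0.   0.3 -2.4] t26.6
z 0.0963 F [ 0.6  0.6 -1.6] t26.9
z 0.0943 F [ 0.5 -0.  -2.1] t27.1
z 0.0923 F [-0.4  1.1 -2. ] t27.4
z 0.0910 F [-1.2 -0.2  1.5] t27.6
z 0.0887 F [-0.5 -0.   2.9] t27.9
z 0.0866 F [-0.7 -0.   2.5] t28.1
z 0.0845 F [-0.6 -0.1  3.4] t28.4
z 0.0825 F [-0.3  0.5  4.1] t28.6
z 0.0805 F [-0.9  0.   4.3] t28.9
z 0.0786 F [-0.7 -0.   5. ] t29.1
z 0.0769 F [-0.8 -0.3  5.6] t29.4
z 0.0768 F [-3.2  0.7 15.3] t29.6
pressed t29.7 tcp [ 0.6204 -0.0338  0.0768] F [-3.4  0.9 14. ] M [-0.16  0.85  0.02] gap 0.417
```

View pics/press2.png

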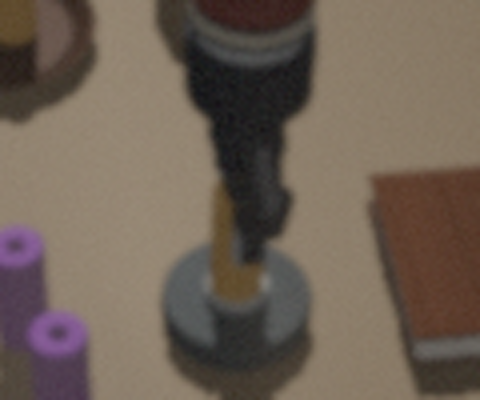

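B pushed the collar from 50 mm down to 35 mm, with the force rising as the spring should and then a hard stop. It is sound, so it goes in the box.

Run:
```python
from h import *
put((.500,-.307),.0045)
reach([.45,-.12,.30],Q) if False else None
sleep(.3); S=grab_frame("side");T=grab_frame("top"); st("end")
cv2.imwrite("pics/end.png",np.hstack([cv2.resize(S["img"],(400,300)),cv2.resize(T["img"],(400,300))])[:,:,::-1])
for n in ("sleeve_a","jar","bottle","book"):
  for p in (T,S): print(n,[(np.round(d["centre"],3).tolist(),round(d["confidence"],2)) for d in place_of(n,p)][:5])
```

```text
off t30.7 tcp [ 0.6188 -0.034   0.1832] F [ 0.  -0.1 -2.6] M [0.01 0.05 0.01] gap 0.417
low t33.1 tcp [ 0.5005 -0.3073  0.0511] F [ 0.5  0.1 -2. ] M [-0.02  0.04  0.03] gap 0.418
touch t34.4 tcp [ 0.5001 -0.307   0.0459] F [-1.7  0.8  4.6] M [ 0.19  0.37 -0.04] gap 0.415
open t34.9 tcp [ 0.5001 -0.307   0.0451] F [ 0.3 -0.8 -0.4] M [0.01 0.03 0.01] gap 0.795
end t36.2 tcp [ 0.4999 -0.3069  0.1995] F [-0.4 -0.4  0. ] M [-0.08 -0.01 -0.01] gap 0.801
sleeve_a [([0.383, -0.017, -0.002], 0.66), ([0.515, 0.287, 0.007], 0.47), ([0.494, -0.094, -0.002], 0.47), ([0.498, -0.308, 0.004], 0.46), ([0.481, -0.019, 0.001], 0.4)]
sleeve_a [([0.5, -0.311, 0.005], 0.79), ([0.478, -0.02, -0.001], 0.69), ([0.382, -0.018, 0.003], 0.62), ([0.495, -0.093, 0.003], 0.44)]
jar [([0.685, 0.389, 0.002], 0.78)]
jar [([0.684, 0.383, 0.002], 0.62)]
bottle [([0.686, -0.404, 0.0], 0.6)]
bottle [([0.685, -0.403, -0.001], 0.63)]
book [([0.684, 0.386, 0.001], 0.2)]
book [([0.778, -0.028, 0.002], 0.96)]
```

View pics/end.png

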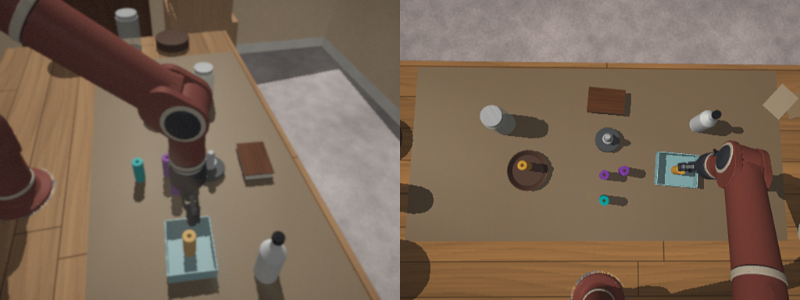

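Both sleeves stand upright, B in the box and A on the plate. Nothing else has moved and the gripper is clear, so I'm handing in.

```bash
python3 -c "
from rig import *
close_job(); print('done')"
```

```text
the job is handed in; nothing more can be done
done
```

Both brass sleeves have been tried on the gauge pin and put away, and the job was handed in at about 36 s, inside the 58 s limit.

- **First sleeve (called A here, started near y = +0.10):** it stopped hard on the pin with its underside at 52.5 mm and the collar still up, under about 18 N. It is faulty and stands upright on the brown plate.
- **Second sleeve (called B here, started near y = −0.09):** it pushed the collar smoothly from 50 mm down to its stop at 35 mm, ending at about 16 N. It is sound and stands upright in the pale blue box.

**Last checks:** the final pictures and the networks put A at about (0.515, 0.287) on the plate and B at about (0.50, −0.31) in the box. The jar, bottle, book and the purple and turquoise look-alikes are where they began, to within measuring error, and the gripper was open and clear.

Two detections fell short at the end. The last side view missed A, which was hidden behind the arm, and the last top view gave a false low-confidence (0.2) hit for the book. The other camera settled both.

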